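# Clamp three glued pots in the jig

### The arm

A 6-joint arm with a two-finger parallel gripper is mounted at the origin on the work surface. World frame = base frame: x ahead of the robot, y to its left, z up, the work surface at z = 0. Lengths are in m, angles in degrees, forces in N, time in s.
With the tool pointing down it reaches from about 0.3 to 0.75 m from the base axis. Payload 8.5 kg.
Tool frame: the origin (TCP) lies midway between the tips of the shut fingers; the grasp point (between the pads) lies 19 mm behind it; z points along the fingers, y is the line along which they close (so a half turn about z gives the same grasp; the last joint's range is limited). The gripper opens to 85 mm and grips with 20 to 120 N. Pads are 22 mm wide; open, the fingers measure 114 mm over their backs; the gripper's body (76 mm by 85 mm) begins 54 mm behind the grasp point. The pads swing forward as they close: fully open they stand 13 mm farther back than shut.
Start: joints at [60.544, 21.807, 74.336, -0, 83.858, -12.336], TCP at [0.162, 0.526, 0.231] pointing down, gripper open.
Joint ranges: [-178.18, 178.18], [-50.72, 133.34], [12.68, 142.11], [-81.47, 261.47], [9.98, 163.14], [-165.26, 165.26]. Speed limits (degrees/s): [136.94, 136.94, 180, 180, 180, 180].

### API

Orientations are given as a 3x3 rotation matrix whose columns are the frame's x, y, z axes.
In Python, from rig import env, get_image, close_job gives the robot as it stands.
- The arm moves only by the tool step_arm, never from a script. Its argument "targets" is a list of rows, each a list of 2 entries, a list of its own where there are three numbers: the shift along the tool's x, y, z as a fraction of full scale, then the turn, a rotation vector about the tool's x, y, z as a fraction of full scale. In form: [[[x, y, z], [wx, wy, wz]], ...]. A call has 1 to 10 rows; each row is the pose to reach, as a shift and turn from the pose commanded when the call began, along the tool's axes at that moment; what a row does not reach only later rows make up. Full scale, the value 1, is 0.3 m for a shift and 45 degrees for a turn. A row lasts 1/12 s, in which the tool goes at most 41.7 mm and 7.16 degrees, less where a joint would pass 70% of its speed; a pose out of reach is approached as far as the arm can. A call with a number of a shift or a turn outside -1 to 1 is refused whole. A call with a gripper value outside its range is refused whole. "jaw" is the finger opening in mm, from 0 to 85.4, set as the call begins (left out, the last holds). The fingers move at their own pace and stop on an object; "grip_force" is the grip in N (left out, the last holds). Time passes only in rows, so rows that repeat a pose let the fingers close. It gives the time, the measured TCP pose, the force, the opening and the grip force at its end, in the units of the state.
- env.observe(): the state, without advancing time (a new reading comes with each control period).
- get_image(name): name is "scene" or "top" or "wrist"; returns a dict with "img" (400x640x3 uint8, red, green, blue), "z_map" (400x640 float32, m along the optical axis (not along the pixel's ray), 0 where there is no reading), "intrinsics" (3x3 intrinsics, pixels), "rvec" (rotation vector, rad) and "tvec" (3), from world to camera coordinates, as OpenCV has them. Camera axes: x right, y down, z forward; pixel columns grow to the right and rows downward; lengths in m; the calibration is good to about 2 mm. The wrist camera is an equidistant fisheye: a pixel r from the principal point sees the ray r / f radians off the axis. A picture is of the moment at which its call begins.
- close_job(): hands the job in; it is judged then, once.
The state is a dict: "time_s": time; "q": joint angles; "qvel": joint speeds; "joint_efforts": joint torques, N m; "position": TCP position; "tool_rot": TCP orientation; "ft_force": force on the tool from outside, world axes, zero at the start; "wrist_torque": the same for the moment, N m; "grip_width": finger opening in m; "gripper_force": force on a finger pad.
Only numpy, scipy, OpenCV 4.12 (cv2) and the standard library are available. Lean on these libraries where they do the work, as an engineer would, in place of code of your own. Each camera call takes 0.05 s, during which the arm holds its last target. There are 200 camera calls.

### The job

Slide the three lidded plaster pots one by one into the wooden gluing jig, so that they stand upright in single file between its guide rails under the raised pressing bar, the row pushed fully home against the closed end. Then push the round knob straight down by 24 mm (4 mm either way will do) with the fingers so that the bar clamps all three lids, and finish while still holding it there: do not let go. Leave the other things on the table where they are.

Things in the scene. Friction and masses are not known exactly. Their poses are not given: they have to be found in the camera images.
- jig: Wooden gluing jig, fixed. Origin: on the table straight below the knob. Its channel runs along its y axis: mouth at +y, closed end at -y; the floor is the table. Two rails 22 high, 12 thick, inner faces 53 apart, from y = -87 to +75. A bridge over the middle carries the press: posts outside the rails at x = -48 and +48, beam at heights 100 to 116, 28 wide in y.
- mouth (a point): Centre of the channel's open mouth at table height, at y = +122 in the jig's frame: here the rails, flaring outwards from y = +75, stand about 113 apart (inner faces).
- closed_end (a point): Centre line of the channel at table height on the inner face of its closed end, at y = -75 in the jig's frame. Three pots fully home stand at y = -50, 0 and +50, x = 0.
- press (a joint): Travel of the hand press, m: 0 = up (a spring returns it), grows as the knob goes straight down, 0.036 = bottom stop. The bar meets the 38 tall pots at 0.012; beyond that the bar stays on the lids and a second spring clamps them. Resistance about 2 N at the start, 4 N at 0.012, 14 N at 0.024 with the pots clamped (about 650 N/m there).
- knob_top (a point): Centre of the flat top of the press's round dark wooden mushroom knob (diameter 50, 20 thick, flat part 44 across), where it is pushed; 172 above the table when the press is up, 148 when pushed 24.
- bar: Horizontal wooden pressing bar with a cork underside below the bridge, 22 wide, 124 long along the jig's y axis (from y = -62 to +62), 14 thick. Origin: centre of its underside, 50 above the table when the press is up, so the pots pass under it with 12 to spare.
- pot1: Round white plaster candle pot with a flat plywood lid glued on: diameter 50, height 38 (lid: the top 8, diameter 47), about 0.13 kg, standing upright on the table. All three pots are alike and any order in the row will do. Origin: centre of its underside; z up.
- pot2: Round white plaster candle pot with a flat plywood lid glued on: diameter 50, height 38 (lid: the top 8, diameter 47), about 0.13 kg, standing upright on the table. All three pots are alike and any order in the row will do. Origin: centre of its underside; z up.
- pot3: Round white plaster candle pot with a flat plywood lid glued on: diameter 50, height 38 (lid: the top 8, diameter 47), about 0.13 kg, standing upright on the table. All three pots are alike and any order in the row will do. Origin: centre of its underside; z up.
- lotus1: White lotus-flower tealight holder with no lid, 75 across, 37 high. Origin: centre of underside. Bystander: leave it where it is.
- lotus2: Grey lotus-flower tealight holder, 75 across, 37 high. Origin: centre of underside. Bystander: leave it where it is.
- lotus3: White lotus-flower tealight holder, 71 across, 35 high. Origin: centre of underside. Bystander: leave it where it is.
- woodslice: Round slice of a branch, diameter 84, 14 thick, lying flat. Origin: centre of underside. Bystander: leave it where it is.
- glue: White glue bottle, diameter 48, 130 high. Origin: centre of underside. Bystander: leave it where it is.
- brush: Paint brush lying on the table. Origin: its underside, mid-length. Bystander: leave it where it is.
- watercup: Clear cup, diameter 72 at the rim, 85 high. Origin: centre of underside. Bystander: leave it where it is.
Mind the look-alikes: they are no part of the job. Leave any yellow look-alike of the pot2 alone. What is shaped like the pot1 but red is not meant.

How it is judged (in metres and radians):
On the way:
1. all three pots stand in single file between the rails, home against the closed end, while the press is still up (x of pot1 in the frame of jig between -0.012 and 0.012 m and y of pot1 in the frame of jig between -0.06 and 0.06 m and angle between each of pot1, pot2, pot3's own z axis and vertical below 0.12 rad and x of pot2 in the frame of jig between -0.012 and 0.012 m and y of pot2 in the frame of jig between -0.06 and 0.06 m and x of pot3 in the frame of jig between -0.012 and 0.012 m and y of pot3 in the frame of jig between -0.06 and 0.06 m and value of joint press below 0.006 m), for 0.2 s.
At the end, for the whole second after the job is handed in: All three pots upright (within 0.12 rad) between the rails (within 12 mm of the centre line), the row within 10 mm of fully home; the press held between 20 and 28 mm of travel by the fingers (over 3 N on the knob), the bar bearing on each of the three pots with over 0.8 N, the pots at rest (x of pot1 in the frame of jig between -0.012 and 0.012 m and y of pot1 in the frame of jig between -0.06 and 0.06 m and angle between each of pot1, pot2, pot3's own z axis and vertical below 0.12 rad and x of pot2 in the frame of jig between -0.012 and 0.012 m and y of pot2 in the frame of jig between -0.06 and 0.06 m and x of pot3 in the frame of jig between -0.012 and 0.012 m and y of pot3 in the frame of jig between -0.06 and 0.06 m and value of joint press between 0.02 and 0.028 m and contact force between the fingers and press above 3 N and contact force between bar and pot1 above 0.8 N and contact force between bar and pot2 above 0.8 N and contact force between bar and pot3 above 0.8 N and linear speed of each of pot1, pot2, pot3 below 0.02 m/s); the arm keeps its last pose, push and grip.
It fails at once if one of the other loose things (holders, wood slice, glue, brush, cup) is shoved more than 30 mm (distance of any of lotus1, lotus2, lotus3, woodslice, glue, brush, watercup from where it was at the start of the episode above 0.03 m).
It also fails if it takes over 64 s, if anything falls off the work surface, if the arm or the gripper's body presses on something with over 40 N, if the wrist force passes 120 N, or if a joint passes its speed limit or range.

## Working session

There is one attempt and no reset: what is moved stays moved. The work goes in short steps, Python scripts to look and compute and a tool call to move; the robot and the scene stay as the last step left them, time stands still between calls to the robot, and variables do not carry over. Pictures are saved under pics/ and viewed, at most 10 in all, crops included, and the job is handed in when it is done.

Besides the shell and the picture viewer there is one more tool, called after "Call:" as a command line: name --argument value ..., lists and objects as JSON in quotes. step_arm: Moves the arm, as the interface text tells. Its arguments: {"type":"object","properties":{"targets":{"type":"array","items":{"type":"array"}},"jaw":{"type":"number"},"grip_force":{"type":"number"}},"required":["targets"]}

```bash
mkdir -p pics; ls; cat > h.py <<'E'
import numpy as np, cv2
from rig import env, get_image, close_job
def cam(n):
    d=get_image(n); R=cv2.Rodrigues(np.array(d['rvec'],float))[0]; t=np.array(d['tvec'],float).ravel()
    d['R']=R; d['t']=t; d['K']=np.array(d['intrinsics']); return d
def cloud(d):
    z=d['z_map']; K=d['K']; v,u=np.mgrid[:z.shape[0],:z.shape[1]]
    P=np.stack([(u-K[0,2])/K[0,0]*z,(v-K[1,2])/K[1,1]*z,z],-1)
    return (P-d['t'])@d['R']
def save(d,n): cv2.imwrite('pics/'+n,d['img'][:,:,::-1])
E
python3 - <<'E'
from h import *
s=env.observe(); print({k:np.round(v,3).tolist() for k,v in s.items()})
for n in('top','scene'):
    d=cam(n); save(d,n+'0.png'); np.savez(n+'0.npz',P=cloud(d),img=d['img']); print(n,d['K'].tolist(),(-d['R'].T@d['t']).round(3))
E
```

```text
pics
{'time_s': 0.0, 'q': [60.546, 21.839, 74.385, -0.002, 83.858, -12.336], 'qvel': [-0.013, -0.07, 0.003, 0.057, -0.007, -0.061], 'joint_efforts': [-0.002, -44.847, -23.128, -0.0, 0.005, 0.0], 'position': [0.162, 0.525, 0.231], 'tool_rot': [[-0.956, 0.294, -0.001], [0.294, 0.956, -0.001], [0.0, -0.001, -1.0]], 'ft_force': [0.595, 0.253, 0.198], 'wrist_torque': [-0.028, 0.012, 0.018], 'gripper_force': 0.0, 'grip_width': 0.085}
top [[384.3134315017657, 0.0, 323.1475165124183], [0.0, 384.3134315017657, 204.08177810678276], [0.0, 0.0, 1.0]] [ 0.433 -0.004  1.125]
scene [[421.8146181656459, 0.0, 312.2243787493415], [0.0, 421.8146181656459, 200.15274868223065], [0.0, 0.0, 1.0]] [ 1.185 -0.357  0.861]
```

View pics/top0.png

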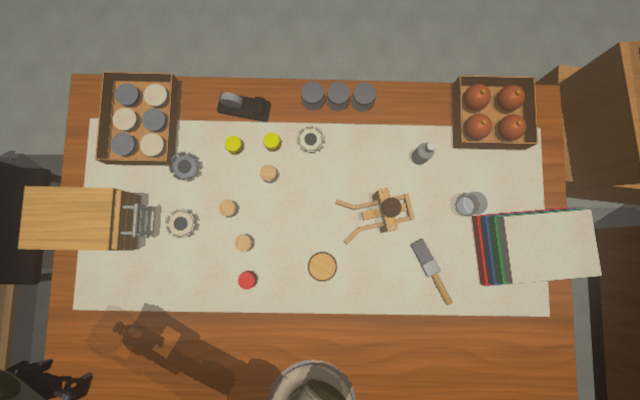

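View pics/scene0.png

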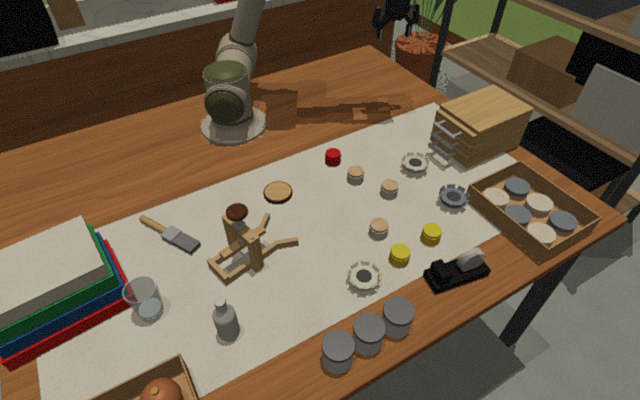

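The top view shows the tan-lidded pots at about (269,174), (228,208) and (244,242). The jig knob is at (391,207) with the mouth to the left, and the wood slice is at (322,266). Next I'll measure these.

```bash
python3 - <<'E'
from h import *
T=np.load('top0.npz');P=T['P'];img=T['img'];hsv=cv2.cvtColor(img,cv2.COLOR_RGB2HSV)
def fit(m,lo,hi,c,r=18):
    mm=np.zeros(m.shape,bool);mm[c[1]-r:c[1]+r,c[0]-r:c[0]+r]=1
    k=mm&m&(P[...,2]>lo)&(P[...,2]<hi);q=P[k]
    (cx,cy),(w,h),a=cv2.minAreaRect((q[:,:2]*1e4).astype(np.float32))
    (ex,ey),er=cv2.minEnclosingCircle((q[:,:2]*1e4).astype(np.float32))
    return len(q),np.median(q[:,2]).round(4),q[:,:2].mean(0).round(4),np.round([ex/1e4,ey/1e4,er/1e4],4)
al=np.ones(img.shape[:2],bool)
for n,c in dict(A=(269,174),B=(228,208),C=(244,242)).items(): print(n,img[c[1],c[0]],fit(al,.03,.045,c))
print('knob',fit(al,.16,.185,(391,207)))
for n,c in dict(red=(247,280),y1=(233,145),y2=(271,141)).items(): print(n,fit(al,.03,.045,c))
for n,c in dict(l1=(310,139),l2=(184,166),l3=(180,223)).items(): print(n,fit(al,.015,.045,c,24))
print('slice',fit(al,.008,.02,(322,266),22)); print('glue',fit(al,.03,.15,(424,153)))
# jig: beam and rails
reg=np.zeros(al.shape,bool);reg[180:255,325:425]=1
for lo,hi,n in((.09,.125,'beam'),(.013,.03,'rails'),(.055,.075,'bar')):
    k=reg&(P[...,2]>lo)&(P[...,2]<hi);q=P[k]
    print(n,len(q),q.mean(0).round(4),[np.round(x,4) for x in cv2.minAreaRect((q[:,:2]*1e3).astype(np.float32))])
k=reg&(P[...,2]>.004)
m=np.clip(P[...,2]*1200,0,255).astype(np.uint8)[170:265,320:430]
v=np.hstack([cv2.resize(img[170:265,320:430,::-1],None,fx=3.6,fy=3.6,interpolation=2),cv2.resize(cv2.merge([m]*3),None,fx=3.6,fy=3.6,interpolation=0)])
cv2.imwrite('pics/jig.png',v)
# rails closed section points in the world
k=reg&(P[...,2]>.013)&(P[...,2]<.03);q=P[k];np.save('rails.npy',q)
E
```

```text
A [201 170 120] (217, np.float64(0.0379), array([0.6461, 0.1369]), array([0.6462, 0.137 , 0.0242]))
B [202 167 120] (227, np.float64(0.0381), array([0.5427, 0.2494]), array([0.543 , 0.2496, 0.0242]))
C [201 167 120] (230, np.float64(0.0381), array([0.4446, 0.2004]), array([0.4442, 0.2003, 0.0239]))
knob (314, np.float64(0.1722), array([ 0.5383, -0.191 ]), array([ 0.5385, -0.1918,  0.0253]))
red (241, np.float64(0.0377), array([0.341 , 0.1869]), array([0.3407, 0.1872, 0.0242]))
y1 (219, np.float64(0.0378), array([0.7294, 0.2415]), array([0.7299, 0.2415, 0.0244]))
y2 (214, np.float64(0.038), array([0.7408, 0.1304]), array([0.7414, 0.131 , 0.0239]))
l1 (521, np.float64(0.0268), array([0.7525, 0.0181]), array([0.7511, 0.0182, 0.0401]))
l2 (758, np.float64(0.0281), array([0.6704, 0.3912]), array([0.6834, 0.4025, 0.072 ]))
l3 (650, np.float64(0.0279), array([0.4969, 0.3832]), array([0.4971, 0.3817, 0.0419]))
slice (672, np.float64(0.0147), array([ 0.3816, -0.0231]), array([ 0.3819, -0.0226,  0.0419]))
glue (337, np.float64(0.0879), array([ 0.7026, -0.2993]), array([ 0.7086, -0.3056,  0.0239]))
beam 316 [ 0.5357 -0.1897  0.115 ] [array([ 538.658 , -191.8409]), array([112.5757,  28.451 ]), np.float64(13.2542)]
rails 736 [ 0.5132 -0.1961  0.0216] [array([ 506.0453, -171.7973]), array([172.3876, 285.7615]), np.float64(0.9456)]
bar 214 [ 0.535  -0.175   0.0645] [array([ 538.6436, -191.9169]), array([98.118 , 99.0656]), np.float64(57.6781)]
```

View pics/jig.png

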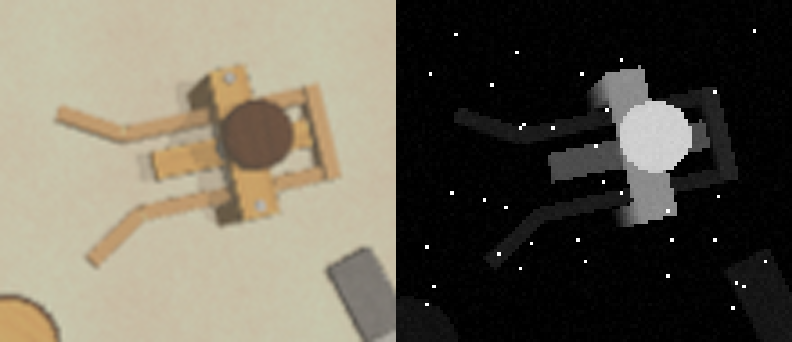

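The crop shows the jig with its mouth to the left (+y world) and tilted about 13°. The bar is clearly visible, and the channel and mouth are free. I'll refine the jig angle and find the camera side of the gripper.

```bash
cat >> h.py <<'E'
J0=np.array([.5386,-.1918])
A=np.radians(13.25)
def jig2w(x,y,a=None):
    a=A if a is None else a
    return J0+np.array([np.cos(a)*x-np.sin(a)*y, np.sin(a)*x+np.cos(a)*y])
def w2jig(p,a=None):
    a=A if a is None else a
    d=np.asarray(p)[...,:2]-J0
    return np.stack([d[...,0]*np.cos(a)+d[...,1]*np.sin(a),-d[...,0]*np.sin(a)+d[...,1]*np.cos(a)],-1)
def rel(wps,s=None,Rt=None):
    "world waypoints -> fractions in tool frame"
    s=s or env.observe(); R=np.array(s['tool_rot']); p=np.array(s['position'])
    for w in wps: print(np.round(w,4),'->',np.round(R.T@(np.array(w)-p)/.3,3))
    if Rt is not None: print('turn/45',np.round(np.degrees(cv2.Rodrigues(R.T@Rt)[0].ravel())/45,4))
def down(sign=1,a=None):
    a=A if a is None else a
    y=sign*np.array([np.cos(a),np.sin(a),0]); z=np.array([0,0,-1.]); return np.stack([np.cross(y,z),y,z],1)
E
python3 - <<'E'
from h import *
q=np.load('rails.npy')
for it in range(2):
  j=w2jig(q) ; res=[]
  for s in(-1,1):
    k=(abs(s*j[:,0]-.0325)<.010)&(abs(j[:,1])<.07)
    c=np.polyfit(j[k,1],j[k,0],1); res.append(c); print(s,k.sum(),np.degrees(np.arctan(c[0])).round(2),c[1].round(4))
k=(abs(j[:,0])<.03)&(j[:,1]<-.07)&(j[:,1]>-.1);print('end',j[k].mean(0), j[k,1].min(),j[k,1].max(),np.degrees(np.polyfit(j[k,0],j[k,1],1)[0]))
P=np.load('top0.npz')['P'].reshape(-1,3); jb=w2jig(P)
k=(P[:,2]>.055)&(P[:,2]<.075)&(abs(jb[:,0])<.02)&(abs(jb[:,1])<.075); b=jb[k]; print('bar',len(b),np.degrees(np.arctan(np.polyfit(b[:,1],b[:,0],1)[0])),b.mean(0),b.min(0),b.max(0))
d=cam('wrist'); s=env.observe(); R=np.array(s['tool_rot']); print('cam in tool',R.T@(-d['R'].T@d['t']-np.array(s['position'])))
rel([(.4443,.2003,.15),(.4443,.2003,.012)],Rt=down(1)); rel([],Rt=down(-1))
E
```

```text
-1 157 -0.11 -0.0325
1 143 -0.74 0.0327
-1 157 -0.11 -0.0325
1 143 -0.74 0.0327
end [ 0.00165227 -0.07828936] -0.0869815627191679 -0.07177380113615177 -0.05616828587726766
bar 197 0.3312157335792305 [-0.00023446  0.01757299] [-0.01090015 -0.06225787] [0.01124019 0.06137036]
cam in tool [ 0.06745373 -0.00025445 -0.14242152]
[0.4443 0.2003 0.15  ] -> [-1.219 -0.758  0.27 ]
[0.4443 0.2003 0.012 ] -> [-1.219 -0.758  0.73 ]
turn/45 [-1.4000e-03  5.0000e-04  1.3251e+00]
turn/45 [-5.0000e-04 -1.6000e-03 -2.6749e+00]
```

Call:
step_arm --targets '[[[-0.95, -0.6, 0.2], [0, 0, 1]], [[-0.95, -0.6, 0.2], [0, 0, 1]], [[-0.95, -0.6, 0.2], [0, 0, 1]], [[-0.95, -0.6, 0.2], [0, 0, 1]], [[-0.95, -0.6, 0.2], [0, 0, 1]], [[-0.95, -0.6, 0.2], [0, 0, 1]], [[-0.95, -0.6, 0.2], [0, 0, 1]], [[-0.95, -0.6, 0.2], [0, 0, 1]], [[-0.95, -0.6, 0.2], [0, 0, 1]]]' --jaw 72 --grip_force 30

```text
time_s: 0.9
position: [0.384, 0.2659, 0.1702]
tool_rot: [[-0.464, 0.886, -0.001], [0.886, 0.464, -0.001], [-0.001, -0.001, -1.0]]
ft_force: [-0.5, 0.8, 0.1]
grip_width: 0.0721
gripper_force: 0.0
```

```bash
python3 - <<'E'
from h import *
rel([(.4443,.2003,.15),(.4443,.2003,.012)],Rt=down(1))
E
```

```text
[0.4443 0.2003 0.15  ] -> [-0.287  0.077  0.068]
[0.4443 0.2003 0.012 ] -> [-0.286  0.077  0.528]
turn/45 [-0.0015  0.0015  0.3193]
```

Call:
step_arm --targets '[[[-0.287, 0.077, 0.068], [0, 0, 0.32]], [[-0.287, 0.077, 0.068], [0, 0, 0.32]], [[-0.287, 0.077, 0.068], [0, 0, 0.32]], [[-0.287, 0.077, 0.2], [0, 0, 0.32]], [[-0.287, 0.077, 0.32], [0, 0, 0.32]], [[-0.287, 0.077, 0.43], [0, 0, 0.32]], [[-0.287, 0.077, 0.52], [0, 0, 0.32]], [[-0.287, 0.077, 0.55], [0, 0, 0.32]], [[-0.287, 0.077, 0.55], [0, 0, 0.32]]]'

```text
time_s: 1.65
position: [0.4408, 0.2045, 0.0048]
tool_rot: [[-0.234, 0.972, -0.004], [0.972, 0.234, -0.001], [0.0, -0.004, -1.0]]
ft_force: [0.1, 0.4, 0.2]
grip_width: 0.0719
gripper_force: 0.0
```

Call:
step_arm --targets '[[[0, 0, 0], [0, 0, 0]], [[0, 0, 0], [0, 0, 0]], [[0, 0, 0], [0, 0, 0]], [[0, 0, 0], [0, 0, 0]], [[0, 0, 0], [0, 0, 0]], [[0, 0, 0], [0, 0, 0]]]' --jaw 40

```text
time_s: 2.15
position: [0.443, 0.2048, 0.0081]
tool_rot: [[-0.233, 0.972, 0.004], [0.972, 0.233, 0.001], [0.0, 0.004, -1.0]]
ft_force: [-0.9, 1.2, 7.2]
grip_width: 0.0488
gripper_force: 31.8
```

```bash
python3 - <<'E'
from h import *
s=env.observe();p=s['position'];q=jig2w(0,.13);print(q,w2jig(p))
rel([(p[0],p[1],p[2]+.06),(*q,.08),(*q,.01),(*q,.005)],Rt=down(1))
E
```

```text
[ 0.50880395 -0.0652607 ] [-0.00218708  0.40796292]
[0.443  0.2048 0.0681] -> [ 0.     0.001 -0.2  ]
[ 0.5088 -0.0653  0.08  ] -> [-0.927  0.004 -0.24 ]
[ 0.5088 -0.0653  0.01  ] -> [-0.927  0.003 -0.006]
[ 0.5088 -0.0653  0.005 ] -> [-0.927  0.003  0.01 ]
turn/45 [ 0.0048 -0.0001  0.0054]
```

Call:
step_arm --targets '[[[0, 0, -0.1], [0, 0, 0]], [[0, 0, -0.2], [0, 0, 0]], [[-0.1, 0.004, -0.22], [0, 0, 0]], [[-0.23, 0.004, -0.22], [0, 0, 0]], [[-0.36, 0.004, -0.22], [0, 0, 0]], [[-0.49, 0.004, -0.22], [0, 0, 0]], [[-0.62, 0.004, -0.22], [0, 0, 0]], [[-0.75, 0.004, -0.22], [0, 0, 0]], [[-0.86, 0.004, -0.22], [0, 0, 0]], [[-0.92, 0.004, -0.22], [0, 0, 0]]]'

```text
time_s: 2.98
position: [0.5084, -0.0673, 0.0734]
tool_rot: [[-0.231, 0.973, 0.002], [0.973, 0.231, -0.001], [-0.002, 0.002, -1.0]]
ft_force: [0.5, 0.5, -0.8]
grip_width: 0.049
gripper_force: 32.4
```

Call:
step_arm --targets '[[[0, 0, 0.06], [0, 0, 0]], [[0, 0, 0.13], [0, 0, 0]], [[0, 0, 0.18], [0, 0, 0]], [[0, 0, 0.205], [0, 0, 0]], [[0, 0, 0.213], [0, 0, 0]], [[0, 0, 0.213], [0, 0, 0]]]'

```text
time_s: 3.48
position: [0.5076, -0.0637, 0.0089]
tool_rot: [[-0.233, 0.972, 0.0], [0.972, 0.233, -0.0], [-0.0, 0.0, -1.0]]
ft_force: [0.5, -0.2, -1.1]
grip_width: 0.0488
gripper_force: 32.3
```

```bash
python3 - <<'E'
from h import *
s=env.observe();p=s['position'];print(w2jig(p));
rel([(p[0],p[1],.07),(*jig2w(0,.18),.07),(*jig2w(0,.18),.01),(*jig2w(0,.085),.01)],Rt=down(1))
E
```

```text
[-0.00084372  0.13183212]
[ 0.5076 -0.0637  0.07  ] -> [-0.     0.    -0.204]
[ 0.4973 -0.0166  0.07  ] -> [ 0.161  0.004 -0.204]
[ 0.4973 -0.0166  0.01  ] -> [ 0.161  0.003 -0.004]
[ 0.5191 -0.1091  0.01  ] -> [-0.156  0.002 -0.003]
turn/45 [0.0002 0.0003 0.0054]
```

Call:
step_arm --targets '[[[0, 0, 0], [0, 0, 0]], [[0, 0, 0], [0, 0, 0]], [[0, 0, 0], [0, 0, 0]], [[0, 0.002, -0.1], [0, 0, 0]], [[0, 0.003, -0.2], [0, 0, 0]], [[0.08, 0.003, -0.2], [0, 0, 0]], [[0.16, 0.003, -0.2], [0, 0, 0]], [[0.17, 0.003, -0.2], [0, 0, 0]]]' --jaw 66

```text
time_s: 4.15
position: [0.4954, -0.0113, 0.0693]
tool_rot: [[-0.235, 0.972, 0.0], [0.972, 0.235, 0.0], [0.0, 0.0, -1.0]]
ft_force: [-0.6, 0.7, -0.0]
grip_width: 0.0662
gripper_force: 0.0
```

Call:
step_arm --targets '[[[0, 0, 0], [0, 0, 0]], [[0, 0, 0], [0, 0, 0]], [[0, 0, 0], [0, 0, 0]], [[0, 0, 0.08], [0, 0, 0]], [[0, 0, 0.15], [0, 0, 0]], [[0, 0, 0.185], [0, 0, 0]], [[0, 0, 0.185], [0, 0, 0]]]' --jaw 14

```text
time_s: 4.73
position: [0.4956, -0.0145, 0.0109]
tool_rot: [[-0.232, 0.973, -0.004], [0.973, 0.232, 0.001], [0.002, -0.004, -1.0]]
ft_force: [0.0, -0.4, 0.5]
grip_width: 0.0137
gripper_force: 0.0
```

```bash
python3 - <<'E'
from h import *
s=env.observe();p=s['position'];print(w2jig(p));
rel([(*jig2w(0,.087),p[2])],Rt=down(1))
d=cam('top');save(d,'t1.png');P=cloud(d);k=(abs(P[...,2]-.038)<.005);j=w2jig(P);k&=(abs(j[...,0])<.03)&(j[...,1]<.17)&(j[...,1]>.07);print(k.sum(),j[k].min(0),j[k].max(0))
E
```

```text
[-0.00120292  0.18245441]
[ 0.5187 -0.1071  0.0109] -> [-0.318  0.003 -0.001]
turn/45 [-0.0045 -0.0023  0.0038]Traceback (most recent call last):
  File "<stdin>", line 4, in <module>
    return umr_minimum(a, axis, None, out, keepdims, initial, where)
ValueError: zero-size array to reduction operation minimum which has no identity
```

```bash
python3 - <<'E'
from h import *
d=cam('scene');i=d['img'][130:300,180:460];t=cv2.imread('pics/t1.png')[150:280,200:430]
a=cv2.resize(i[:,:,::-1],(400,243));b=cv2.resize(t,(400,226));cv2.imwrite('pics/v1.png',np.vstack([a,b]))
E
```

```text
(no output)
```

View pics/v1.png

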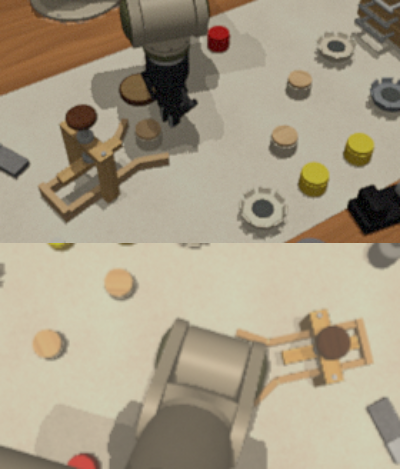

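The pot stands upright in the mouth, with the fingers just behind it. I'll push it in now.

Call:
step_arm --targets '[[[-0.04, 0.003, 0], [0, 0, 0]], [[-0.08, 0.003, 0], [0, 0, 0]], [[-0.115, 0.003, 0], [0, 0, 0]], [[-0.15, 0.003, 0], [0, 0, 0]], [[-0.185, 0.003, 0], [0, 0, 0]], [[-0.22, 0.003, 0], [0, 0, 0]], [[-0.25, 0.003, 0], [0, 0, 0]], [[-0.28, 0.003, 0], [0, 0, 0]], [[-0.31, 0.003, 0], [0, 0, 0]], [[-0.318, 0.003, 0], [0, 0, 0]]]'

```text
time_s: 5.67
position: [0.5201, -0.108, 0.0129]
tool_rot: [[-0.232, 0.973, 0.001], [0.973, 0.232, -0.0], [-0.001, 0.0, -1.0]]
ft_force: [0.7, 1.4, 1.0]
grip_width: 0.0138
gripper_force: 0.5
```

Call:
step_arm --targets '[[[0.05, 0, 0], [0, 0, 0]], [[0.15, 0, -0.1], [0, 0, 0]], [[0.25, 0, -0.22], [0, 0, 0]], [[0.38, 0, -0.3], [0, 0, 0]], [[0.51, 0, -0.3], [0, 0, 0]], [[0.64, 0, -0.3], [0, 0, 0]], [[0.77, 0, -0.3], [0, 0, 0]], [[0.9, 0, -0.3], [0, 0, 0]], [[0.9, 0, -0.3], [0, 0, 0]]]' --jaw 72

```text
time_s: 6.42
position: [0.4533, 0.1621, 0.1029]
tool_rot: [[-0.24, 0.971, -0.001], [0.971, 0.24, 0.001], [0.001, -0.001, -1.0]]
ft_force: [-0.4, 0.4, 0.4]
grip_width: 0.0717
gripper_force: 0.0
```

```bash
cat > pots.py <<'E'
from h import *
for n in('top','scene'):
    d=cam(n);P=cloud(d);h=cv2.cvtColor(d['img'],cv2.COLOR_RGB2HSV);save(d,f'{n}_{env.observe()["time_s"]:.1f}.png')
    k=(abs(P[...,2]-.038)<.004);j=w2jig(P);k&=(j[...,1]>-.09)&(abs(j[...,0])<.4)
    c,l,st,ce=cv2.connectedComponentsWithStats(k.astype(np.uint8))
    for i in range(1,c):
        if st[i,4]>15:
            q=P[l==i]; m=(q.min(0)+q.max(0))/2; jj=w2jig(q);print(n,st[i,4],'w',m[:2].round(4),'jig',((jj.min(0)+jj.max(0))/2).round(4),'ext',np.ptp(jj,0).round(3),d['img'][l==i].mean(0).astype(int))
E
python3 pots.py; python3 - <<'E'
from h import *
s=env.observe();print(w2jig(s['position']))
rel([(.543,.2495,.08),(.543,.2495,.01)],Rt=down(1))
E
```

```text
top 17 w [0.8498 0.0139] jig [0.3524 0.128 ] ext [0.012 0.037] [96 90 82]
top 24 w [0.741  0.4192] jig [0.3372 0.5488] ext [0.057 0.013] [92 76 59]
top 47 w [0.7182 0.6154] jig [0.3597 0.744 ] ext [0.077 0.02 ] [91 73 54]
top 198 w [0.7419 0.1308] jig [0.2725 0.2672] ext [0.046 0.045] [200 196  43]
top 194 w [0.7302 0.2415] jig [0.2862 0.3781] ext [0.048 0.046] [200 195  42]
top 20 w [0.6865 0.415 ] jig [0.2841 0.5575] ext [0.023 0.015] [101  92  81]
top 196 w [0.6471 0.1374] jig [0.1811 0.2958] ext [0.046 0.046] [202 167 120]
top 200 w [0.5439 0.25  ] jig [0.106  0.4293] ext [0.045 0.045] [201 166 119]
top 119 w [0.4975 0.4712] jig [0.1115 0.6538] ext [0.086 0.032] [120 115 106]
top 115 w [ 0.5271 -0.1423] jig [-0.      0.0515] ext [0.046 0.044] [197 164 120]
top 18 w [0.4381 0.5042] jig [0.0617 0.7003] ext [0.029 0.009] [99 84 63]
scene 36 w [0.3285 1.3771] jig [0.1546 1.5737] ext [0.067 0.029] [9 8 9]
scene 142 w [0.4701 1.3697] jig [0.2921 1.5379] ext [0.201 0.065] [36 35 32]
scene 234 w [0.5168 0.5947] jig [0.16   0.7621] ext [0.179 0.247] [81 72 57]
scene 110 w [0.3428 0.1887] 
[... 681 characters left out ...]
cene 26 w [ 0.4972 -0.2038] jig [-0.0456 -0.002 ] ext [0.017 0.025] [87 70 46]
scene 246 w [0.7434 0.1321] jig [0.2737 0.268 ] ext [0.046 0.049] [175 162  53]
scene 18 w [ 0.594  -0.1784] jig [0.0573 0.0005] ext [0.003 0.025] [83 66 42]
scene 42 w [0.8416 0.1597] jig [0.3762 0.2705] ext [0.047 0.018] [ 8  9 10]
scene 28 w [ 0.8874 -0.0097] jig [0.3814 0.0955] ext [0.035 0.009] [86 83 77]
scene 47 w [ 0.8917 -0.0757] jig [0.3706 0.0308] ext [0.045 0.025] [85 82 75]
scene 50 w [ 0.8922 -0.1419] jig [ 0.3543 -0.0328] ext [0.045 0.042] [84 81 75]
[-0.00076345  0.35935882]
[0.543  0.2495 0.08  ] -> [0.228 0.356 0.076]
[0.543  0.2495 0.01  ] -> [0.228 0.356 0.309]
turn/45 [-0.0004  0.0002  0.0102]
```

The first pot is in the channel at y≈+51, x≈0. Now pot B.

Call:
step_arm --targets '[[[0.07, 0.11, 0.03], [0, 0, 0.01]], [[0.14, 0.21, 0.06], [0, 0, 0.01]], [[0.2, 0.3, 0.07], [0, 0, 0.01]], [[0.228, 0.356, 0.07], [0, 0, 0.01]], [[0.228, 0.356, 0.08], [0, 0, 0.01]], [[0.228, 0.356, 0.18], [0, 0, 0.01]], [[0.228, 0.356, 0.27], [0, 0, 0.01]], [[0.228, 0.356, 0.31], [0, 0, 0.01]], [[0.228, 0.356, 0.315], [0, 0, 0.01]]]'

```text
time_s: 7.27
position: [0.5429, 0.2457, 0.0056]
tool_rot: [[-0.224, 0.975, -0.006], [0.975, 0.224, -0.002], [-0.0, -0.006, -1.0]]
ft_force: [-0.1, -0.5, 0.1]
grip_width: 0.072
gripper_force: 0.0
```

Call:
step_arm --targets '[[[0, 0, 0], [0, 0, 0]], [[0, 0, 0], [0, 0, 0]], [[0, 0, 0], [0, 0, 0]], [[0, 0, 0], [0, 0, 0]], [[0, 0, 0], [0, 0, 0]], [[0, 0, 0], [0, 0, 0]]]' --jaw 40

```text
time_s: 7.77
position: [0.5452, 0.2473, 0.0096]
tool_rot: [[-0.225, 0.974, 0.002], [0.974, 0.225, -0.0], [-0.001, 0.002, -1.0]]
ft_force: [-0.8, -3.4, 6.3]
grip_width: 0.0489
gripper_force: 31.9
```

```bash
python3 - <<'E'
from h import *
s=env.observe();p=s['position'];q=jig2w(0,.13);print(w2jig(p))
rel([(*q,.08),(*q,p[2])],Rt=down(1))
E
```

```text
[0.10701348 0.42586831]
[ 0.5088 -0.0653  0.08  ] -> [-0.988 -0.353 -0.235]
[ 0.5088 -0.0653  0.0096] -> [-0.988 -0.353 -0.   ]
turn/45 [ 0.0025  0.0007 -0.0048]
```

Call:
step_arm --targets '[[[0, 0, -0.1], [0, 0, 0]], [[-0.03, -0.01, -0.2], [0, 0, 0]], [[-0.15, -0.05, -0.22], [0, 0, 0]], [[-0.27, -0.1, -0.22], [0, 0, 0]], [[-0.39, -0.14, -0.22], [0, 0, 0]], [[-0.51, -0.18, -0.22], [0, 0, 0]], [[-0.63, -0.22, -0.22], [0, 0, 0]], [[-0.75, -0.27, -0.22], [0, 0, 0]], [[-0.87, -0.31, -0.22], [0, 0, 0]], [[-0.98, -0.353, -0.22], [0, 0, 0]]]'

```text
time_s: 8.6
position: [0.5072, -0.0647, 0.0747]
tool_rot: [[-0.225, 0.974, 0.0], [0.974, 0.225, -0.0], [-0.0, 0.0, -1.0]]
ft_force: [0.7, -0.4, -1.0]
grip_width: 0.0484
gripper_force: 32.4
```

Call:
step_arm --targets '[[[0, 0, 0.03], [0, 0, 0]], [[0, 0, 0.1], [0, 0, 0]], [[0, 0, 0.17], [0, 0, 0]], [[0, 0, 0.205], [0, 0, 0]], [[0, 0, 0.215], [0, 0, 0]], [[0, 0, 0.215], [0, 0, 0]]]'

```text
time_s: 9.1
position: [0.5072, -0.0625, 0.0098]
tool_rot: [[-0.226, 0.974, -0.001], [0.974, 0.226, 0.0], [0.001, -0.001, -1.0]]
ft_force: [-0.4, -1.2, -1.3]
grip_width: 0.049
gripper_force: 32.6
```

```bash
python3 - <<'E'
from h import *
s=env.observe();p=s['position'];print(w2jig(p));
rel([(*jig2w(0,.18),.07)],Rt=down(1))
E
```

```text
[-0.00092804  0.1330981 ]
[ 0.4973 -0.0166  0.07  ] -> [ 0.156  0.002 -0.2  ]
turn/45 [-0.0015 -0.0009 -0.0046]
```

Call:
step_arm --targets '[[[0, 0, 0], [0, 0, 0]], [[0, 0, 0.002], [0, 0, 0]], [[0, 0, 0.002], [0, 0, 0]], [[0, 0.002, -0.1], [0, 0, 0]], [[0, 0.002, -0.2], [0, 0, -0.005]], [[0.08, 0.002, -0.2], [0, 0, -0.005]], [[0.16, 0.002, -0.2], [0, 0, -0.005]], [[0.17, 0.002, -0.2], [0, 0, -0.005]]]' --jaw 66

```text
time_s: 9.77
position: [0.4957, -0.0104, 0.0705]
tool_rot: [[-0.231, 0.973, -0.0], [0.973, 0.231, 0.001], [0.001, 0.0, -1.0]]
ft_force: [-0.7, 0.5, -0.4]
grip_width: 0.0663
gripper_force: 0.0
```

Call:
step_arm --targets '[[[0, 0, 0], [0, 0, 0]], [[0, 0, 0], [0, 0, 0]], [[0, 0, 0], [0, 0, 0]], [[0, 0, 0.08], [0, 0, 0]], [[0, 0, 0.15], [0, 0, 0]], [[0, 0, 0.185], [0, 0, 0]], [[0, 0, 0.185], [0, 0, 0]]]' --jaw 14

```text
time_s: 10.35
position: [0.4959, -0.0135, 0.0123]
tool_rot: [[-0.228, 0.974, -0.004], [0.974, 0.228, 0.001], [0.002, -0.004, -1.0]]
ft_force: [-0.7, 0.6, 0.5]
grip_width: 0.0139
gripper_force: 0.0
```

```bash
python3 - <<'E'
from h import *
s=env.observe();p=s['position'];print(w2jig(p));
rel([(*jig2w(0,.087),p[2])],Rt=down(1))
E
```

```text
[-0.00074485  0.18330136]
[ 0.5187 -0.1071  0.0123] -> [-0.321  0.003 -0.001]
turn/45 [-0.0046 -0.0024 -0.0014]
```

Call:
step_arm --targets '[[[-0.04, 0.003, 0], [0, 0, 0]], [[-0.08, 0.003, 0], [0, 0, 0]], [[-0.115, 0.003, 0], [0, 0, 0]], [[-0.15, 0.003, 0], [0, 0, 0]], [[-0.185, 0.003, 0], [0, 0, 0]], [[-0.22, 0.003, 0], [0, 0, 0]], [[-0.25, 0.003, 0], [0, 0, 0]], [[-0.28, 0.003, 0], [0, 0, 0]], [[-0.31, 0.003, 0], [0, 0, 0]], [[-0.32, 0.003, 0], [0, 0, 0]]]'

```text
time_s: 11.18
position: [0.5201, -0.1077, 0.0144]
tool_rot: [[-0.229, 0.974, 0.001], [0.974, 0.229, -0.001], [-0.001, 0.0, -1.0]]
ft_force: [-0.6, 2.4, 2.4]
grip_width: 0.0139
gripper_force: 1.6
```

Call:
step_arm --targets '[[[0.05, 0, 0], [0, 0, 0]], [[0.15, 0, -0.1], [0, 0, 0]], [[0.25, 0.05, -0.22], [0, 0, 0]], [[0.35, 0.14, -0.28], [0, 0, 0]], [[0.44, 0.24, -0.28], [0, 0, 0]], [[0.53, 0.34, -0.28], [0, 0, 0]], [[0.6, 0.45, -0.28], [0, 0, 0]], [[0.65, 0.55, -0.28], [0, 0, 0]], [[0.69, 0.6, -0.28], [0, 0, 0]], [[0.69, 0.6, -0.28], [0, 0, 0]]]' --jaw 72

```text
time_s: 12.02
position: [0.6484, 0.1407, 0.0975]
tool_rot: [[-0.233, 0.972, 0.001], [0.972, 0.233, 0.0], [0.0, 0.001, -1.0]]
ft_force: [-0.7, -0.2, -0.7]
grip_width: 0.0721
gripper_force: 0.0
```

```bash
python3 pots.py | grep -E "top.*1[0-9][0-9] *w|jig \[-?0\.0[01]"; python3 - <<'E'
from h import *
s=env.observe();print(w2jig(s['position']))
rel([(.6468,.1375,.08),(.6468,.1375,.01)],Rt=down(1))
E
```

```text
top 16 w [ 0.553  -0.1773] jig [0.0175 0.011 ] ext [0.009 0.017] [165 136 100]
top 112 w [0.4978 0.4702] jig [0.1114 0.6534] ext [0.086 0.031] [121 116 106]
top 116 w [ 0.527  -0.1401] jig [-0.0001  0.0535] ext [0.047 0.041] [201 167 122]
top 22 w [ 0.5206 -0.1848] jig [-0.0166  0.0106] ext [0.011 0.017] [170 141 106]
scene 82 w [ 0.5347 -0.1341] jig [0.0105 0.0561] ext [0.029 0.036] [154 130  97]
[0.18065304 0.29593908]
[0.6468 0.1375 0.08  ] -> [-0.001  0.001  0.059]
[0.6468 0.1375 0.01  ] -> [-0.001  0.001  0.292]
turn/45 [-0.0017  0.0003  0.0023]
```

Call:
step_arm --targets '[[[0, 0, 0.1], [0, 0, 0]], [[0, 0, 0.19], [0, 0, 0]], [[0, 0, 0.27], [0, 0, 0]], [[0, 0, 0.295], [0, 0, 0]], [[0, 0, 0.297], [0, 0, 0]]]'

```text
time_s: 12.53
position: [0.6458, 0.1359, 0.0078]
tool_rot: [[-0.229, 0.974, -0.004], [0.974, 0.229, -0.0], [0.001, -0.004, -1.0]]
ft_force: [0.1, -0.7, 1.5]
grip_width: 0.072
gripper_force: 0.0
```

Call:
step_arm --targets '[[[0, 0, 0], [0, 0, 0]], [[0, 0, 0], [0, 0, 0]], [[0, 0, 0], [0, 0, 0]], [[0, 0, 0], [0, 0, 0]], [[0, 0, 0], [0, 0, 0]], [[0, 0, 0], [0, 0, 0]]]' --jaw 40

```text
time_s: 13.03
position: [0.6483, 0.1364, 0.0114]
tool_rot: [[-0.229, 0.973, 0.003], [0.973, 0.229, -0.0], [-0.001, 0.003, -1.0]]
ft_force: [-0.8, -1.0, 7.0]
grip_width: 0.0485
gripper_force: 31.9
```

```bash
python3 - <<'E'
from h import *
s=env.observe();p=s['position'];q=jig2w(0,.13);print(w2jig(p))
rel([(*q,.08),(*q,p[2])],Rt=down(1))
E
```

```text
[0.18196454 0.29430563]
[ 0.5088 -0.0653  0.08  ] -> [-0.548 -0.606 -0.23 ]
[ 0.5088 -0.0653  0.0114] -> [-0.548 -0.607 -0.001]
turn/45 [ 0.004   0.0012 -0.    ]
```

Call:
step_arm --targets '[[[0, 0, -0.1], [0, 0, 0]], [[-0.03, -0.03, -0.2], [0, 0, 0]], [[-0.11, -0.12, -0.22], [0, 0, 0]], [[-0.19, -0.21, -0.22], [0, 0, 0]], [[-0.27, -0.3, -0.22], [0, 0, 0]], [[-0.35, -0.39, -0.22], [0, 0, 0]], [[-0.43, -0.48, -0.22], [0, 0, 0]], [[-0.51, -0.56, -0.22], [0, 0, 0]], [[-0.545, -0.605, -0.22], [0, 0, 0]]]'

```text
time_s: 13.78
position: [0.5066, -0.0668, 0.0761]
tool_rot: [[-0.227, 0.974, 0.001], [0.974, 0.227, -0.001], [-0.001, 0.0, -1.0]]
ft_force: [0.6, 0.6, -1.5]
grip_width: 0.0485
gripper_force: 32.0
```

Call:
step_arm --targets '[[[0, 0, 0.03], [0, 0, 0]], [[0, 0, 0.1], [0, 0, 0]], [[0, 0, 0.17], [0, 0, 0]], [[0, 0, 0.205], [0, 0, 0]], [[0, 0, 0.216], [0, 0, 0]], [[0, 0, 0.216], [0, 0, 0]]]'

```text
time_s: 14.28
position: [0.5083, -0.0639, 0.0109]
tool_rot: [[-0.23, 0.973, 0.0], [0.973, 0.23, -0.0], [-0.0, 0.0, -1.0]]
ft_force: [1.3, -0.5, -0.7]
grip_width: 0.0488
gripper_force: 32.9
```

```bash
python3 - <<'E'
from h import *
s=env.observe();p=s['position'];print(w2jig(p));
rel([(*jig2w(0,.18),.07)],Rt=down(1))
E
```

```text
[-1.27401671e-04  1.31467716e-01]
[ 0.4973 -0.0166  0.07  ] -> [ 0.162  0.001 -0.197]
turn/45 [0.0001 0.0002 0.0005]
```

Call:
step_arm --targets '[[[0, 0, 0], [0, 0, 0]], [[0, 0, 0.002], [0, 0, 0]], [[0, 0, 0.002], [0, 0, 0]], [[0, 0, -0.1], [0, 0, 0]], [[0, 0, -0.2], [0, 0, 0]], [[0.08, 0, -0.2], [0, 0, 0]], [[0.16, 0, -0.2], [0, 0, 0]], [[0.175, 0, -0.2], [0, 0, 0]]]' --jaw 66

```text
time_s: 14.95
position: [0.4952, -0.0106, 0.071]
tool_rot: [[-0.231, 0.973, -0.0], [0.973, 0.231, 0.001], [0.001, 0.0, -1.0]]
ft_force: [-0.3, 0.4, 0.4]
grip_width: 0.0662
gripper_force: 0.0
```

Call:
step_arm --targets '[[[0, 0, 0], [0, 0, 0]], [[0, 0, 0], [0, 0, 0]], [[0, 0, 0], [0, 0, 0]], [[0, 0, 0.08], [0, 0, 0]], [[0, 0, 0.15], [0, 0, 0]], [[0, 0, 0.185], [0, 0, 0]], [[0, 0, 0.185], [0, 0, 0]]]' --jaw 14

```text
time_s: 15.53
position: [0.4953, -0.0138, 0.0129]
tool_rot: [[-0.228, 0.974, -0.004], [0.974, 0.228, 0.001], [0.002, -0.004, -1.0]]
ft_force: [-0.4, -0.1, -0.9]
grip_width: 0.0141
gripper_force: 0.0
```

```bash
python3 - <<'E'
from h import *
s=env.observe();p=s['position'];print(w2jig(p));
rel([(*jig2w(0,.087),p[2])],Rt=down(1))
E
```

```text
[-0.0013227   0.18320539]
[ 0.5187 -0.1071  0.0129] -> [-0.321  0.005 -0.001]
turn/45 [-0.0046 -0.0024 -0.0014]
```

Call:
step_arm --targets '[[[-0.04, 0.004, 0], [0, 0, 0]], [[-0.08, 0.004, 0], [0, 0, 0]], [[-0.115, 0.004, 0], [0, 0, 0]], [[-0.15, 0.004, 0], [0, 0, 0]], [[-0.185, 0.004, 0], [0, 0, 0]], [[-0.22, 0.004, 0], [0, 0, 0]], [[-0.25, 0.004, 0], [0, 0, 0]], [[-0.28, 0.004, 0], [0, 0, 0]], [[-0.3, 0.004, 0], [0, 0, 0]], [[-0.31, 0.004, 0], [0, 0, 0]]]'

```text
time_s: 16.37
position: [0.5188, -0.1042, 0.0152]
tool_rot: [[-0.229, 0.974, 0.0], [0.974, 0.229, 0.0], [0.0, 0.0, -1.0]]
ft_force: [-0.8, 5.9, 5.2]
grip_width: 0.0141
gripper_force: 3.1
```

Call:
step_arm --targets '[[[-0.005, 0, 0], [0, 0, 0]], [[-0.01, 0, 0], [0, 0, 0]], [[-0.014, 0, 0], [0, 0, 0]], [[-0.014, 0, 0], [0, 0, 0]], [[-0.014, 0, 0], [0, 0, 0]]]'

```text
time_s: 16.78
position: [0.5195, -0.1073, 0.015]
tool_rot: [[-0.23, 0.973, -0.0], [0.973, 0.23, 0.0], [0.0, -0.0, -1.0]]
ft_force: [-2.6, 4.0, 3.3]
grip_width: 0.0142
gripper_force: 2.1
```

```bash
python3 - <<'E'
from h import *
s=env.observe();print(w2jig(s['position']),s['ft_force'])
E
```

```text
[0.00078847 0.08664371] [-2.56518668  4.04543322  3.27210448]
```

Call:
step_arm --targets '[[[-0.004, 0, 0], [0, 0, 0]], [[-0.007, 0, 0], [0, 0, 0]], [[-0.01, 0, 0], [0, 0, 0]], [[-0.01, 0, 0], [0, 0, 0]]]'

```text
time_s: 17.12
position: [0.5201, -0.1097, 0.015]
tool_rot: [[-0.229, 0.973, -0.001], [0.973, 0.229, 0.001], [0.001, -0.0, -1.0]]
ft_force: [-2.3, 7.7, 5.2]
grip_width: 0.0139
gripper_force: 4.1
```

Call:
step_arm --targets '[[[-0.004, 0, 0], [0, 0, 0]], [[-0.007, 0, 0], [0, 0, 0]], [[-0.01, 0, 0], [0, 0, 0]], [[-0.01, 0, 0], [0, 0, 0]]]'

```text
time_s: 17.45
position: [0.5199, -0.1102, 0.015]
tool_rot: [[-0.229, 0.973, -0.003], [0.973, 0.229, 0.005], [0.006, -0.001, -1.0]]
ft_force: [-1.7, 20.6, 11.1]
grip_width: 0.0141
gripper_force: 10.2
```

```bash
python3 - <<'E'
from h import *
s=env.observe();print(w2jig(s['position']),s['ft_force'])
E
```

```text
[0.00051879 0.08368578] [-1.6694563  20.60777081 11.08743898]
```

The force rose to 20 N with no further motion, so the row is home. I'll back out and check.

Call:
step_arm --targets '[[[0.05, 0, 0], [0, 0, 0]], [[0.15, 0, 0], [0, 0, 0]], [[0.22, 0, -0.1], [0, 0, 0]], [[0.26, 0, -0.22], [0, 0, 0]], [[0.26, 0, -0.35], [0, 0, 0]], [[0.26, 0, -0.48], [0, 0, 0]], [[0.26, 0, -0.6], [0, 0, 0]], [[0.35, 0, -0.68], [0, 0, 0]], [[0.48, 0, -0.68], [0, 0, 0]], [[0.5, 0, -0.68], [0, 0, 0]]]' --jaw 0

```text
time_s: 18.28
position: [0.4859, 0.0358, 0.2205]
tool_rot: [[-0.231, 0.973, 0.004], [0.973, 0.231, -0.0], [-0.001, 0.003, -1.0]]
ft_force: [0.2, -0.1, -0.3]
grip_width: 0.0003
gripper_force: 0.0
```

```bash
python3 pots.py | grep -E "jig \[-?0\.0[012]"; python3 - <<'E'
from h import *
import glob,os
s=env.observe();print(s['time_s'],s['position'],w2jig(s['position']))
f=sorted(glob.glob('pics/scene_*'),key=os.path.getmtime)[-1]
a=cv2.imread(f)[180:290,190:320];b=cv2.imread(f.replace('scene','top'))[165:260,320:430]
cv2.imwrite('pics/v2.png',np.hstack([cv2.resize(a,(400,340),interpolation=2),cv2.resize(b,(394,340),interpolation=2)]))
T=cam('top');P=cloud(T);k=(abs(P[...,2]-.172)<.008)&(np.linalg.norm(w2jig(P),axis=-1)<.05);q=P[k];print('knob',q.mean(0),(q.min(0)+q.max(0))/2)
rel([(*J0,.22),(*J0,.18),(*J0,.148)],Rt=down(1))
E
```

```text
top 56 w [ 0.5502 -0.2495] jig [-0.001  -0.0568] ext [0.044 0.031] [193 160 117]
top 112 w [ 0.527  -0.1435] jig [-0.0002  0.0515] ext [0.045 0.042] [192 158 115]
top 24 w [ 0.5207 -0.1852] jig [-0.0162  0.0101] ext [0.011 0.017] [156 131  99]
scene 76 w [ 0.5361 -0.1357] jig [0.0118 0.055 ] ext [0.027 0.034] [143 121  89]
18.3833 [0.48634855 0.03358668 0.21912485] [0.00079824 0.23136278][ WARN:0@0.350] global loadsave.cpp:275 findDecoder imread_('pics/top_18.4.png'): can't open/read file: check file path/integrity
Traceback (most recent call last):
TypeError: 'NoneType' object is not subscriptable
```

The lid edges sit at y = ±72, which puts the outer pot centres at about ±49, so the row is home.

```bash
python3 - <<'E'
from h import *
T=cam('top');P=cloud(T);k=(abs(P[...,2]-.172)<.008)&(np.linalg.norm(w2jig(P),axis=-1)<.05);q=P[k];print('knob',q.mean(0),(q.min(0)+q.max(0))/2)
rel([(*J0,.22),(*J0,.18),(*J0,.148)],Rt=down(1))
cv2.imwrite('pics/v2.png',cv2.resize(T['img'][165:260,320:430,::-1],None,fx=4,fy=4,interpolation=2))
E
```

```text
knob [ 0.53832485 -0.19114492  0.17204117] [ 0.53821665 -0.19173373  0.17188224]
[ 0.5386 -0.1918  0.22  ] -> [-0.768 -0.004 -0.003]
[ 0.5386 -0.1918  0.18  ] -> [-0.768 -0.004  0.13 ]
[ 0.5386 -0.1918  0.148 ] -> [-0.767 -0.004  0.237]
turn/45 [-0.      0.0013  0.0016]
```

View pics/v2.png

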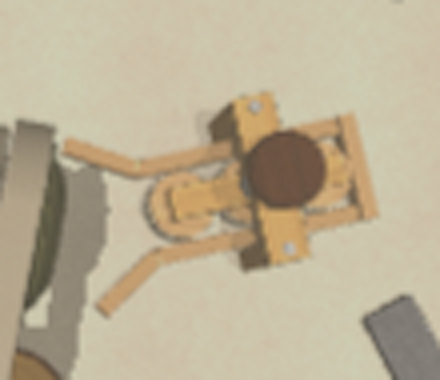

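All three lids show in the channel, at roughly (180,205), (235,200) and (335,165), in line under the raised bar. Now I'll move above the knob.

Call:
step_arm --targets '[[[-0.12, -0.004, 0], [0, 0, 0]], [[-0.25, -0.004, 0], [0, 0, 0]], [[-0.38, -0.004, 0], [0, 0, 0]], [[-0.51, -0.004, 0], [0, 0, 0]], [[-0.62, -0.004, 0], [0, 0, 0]], [[-0.72, -0.004, 0], [0, 0, 0]], [[-0.767, -0.004, 0.03], [0, 0, 0]], [[-0.767, -0.004, 0.1], [0, 0, 0]], [[-0.767, -0.004, 0.13], [0, 0, 0]], [[-0.767, -0.004, 0.13], [0, 0, 0]]]'

```text
time_s: 19.27
position: [0.5369, -0.1913, 0.177]
tool_rot: [[-0.229, 0.974, -0.005], [0.974, 0.229, 0.003], [0.004, -0.004, -1.0]]
ft_force: [-0.0, 0.3, -0.8]
grip_width: 0.0001
gripper_force: 0.0
```

```bash
python3 - <<'E'
from h import *
s=env.observe();print(s['ft_force'])
rel([(*J0,.172),(*J0,.160),(*J0,.148)],Rt=down(1))
E
```

```text
[-0.04838568  0.31806046 -0.7861541 ]
[ 0.5386 -0.1918  0.172 ] -> [-0.003  0.005  0.017]
[ 0.5386 -0.1918  0.16  ] -> [-0.003  0.005  0.057]
[ 0.5386 -0.1918  0.148 ] -> [-0.003  0.006  0.097]
turn/45 [-0.0055 -0.0051 -0.0008]
```

Call:
step_arm --targets '[[[0, 0.004, 0.01], [0, 0, 0]], [[0, 0.004, 0.02], [0, 0, 0]], [[0, 0.004, 0.03], [0, 0, 0]], [[0, 0.004, 0.04], [0, 0, 0]], [[0, 0.004, 0.05], [0, 0, 0]], [[0, 0.004, 0.06], [0, 0, 0]], [[0, 0.004, 0.07], [0, 0, 0]], [[0, 0.004, 0.08], [0, 0, 0]], [[0, 0.004, 0.09], [0, 0, 0]], [[0, 0.004, 0.095], [0, 0, 0]]]'

```text
time_s: 20.1
position: [0.5397, -0.191, 0.1523]
tool_rot: [[-0.229, 0.973, 0.002], [0.973, 0.229, -0.0], [-0.001, 0.002, -1.0]]
ft_force: [-2.2, 4.5, 12.1]
grip_width: -0.0
gripper_force: 6.2
```

Call:
step_arm --targets '[[[0, 0, 0], [0, 0, 0]], [[0, 0, 0], [0, 0, 0]], [[0, 0, 0], [0, 0, 0]], [[0, 0, 0], [0, 0, 0]], [[0, 0, 0], [0, 0, 0]], [[0, 0, 0], [0, 0, 0]]]'

```text
time_s: 20.6
position: [0.5397, -0.191, 0.1527]
tool_rot: [[-0.23, 0.973, 0.002], [0.973, 0.23, -0.0], [-0.001, 0.002, -1.0]]
ft_force: [-0.6, 3.5, 12.1]
grip_width: -0.0001
gripper_force: 5.7
```

Call:
step_arm --targets '[[[0, 0, 0.005], [0, 0, 0]], [[0, 0, 0.01], [0, 0, 0]], [[0, 0, 0.015], [0, 0, 0]], [[0, 0, 0.015], [0, 0, 0]], [[0, 0, 0.015], [0, 0, 0]], [[0, 0, 0.015], [0, 0, 0]], [[0, 0, 0.015], [0, 0, 0]], [[0, 0, 0.015], [0, 0, 0]]]'

```text
time_s: 21.27
position: [0.5397, -0.191, 0.1485]
tool_rot: [[-0.23, 0.973, 0.002], [0.973, 0.23, -0.001], [-0.001, 0.002, -1.0]]
ft_force: [-1.5, 5.0, 13.3]
grip_width: 0.0002
gripper_force: 7.0
```

```bash
python3 - <<'E'
from h import *
for n in('top','scene'):
    d=cam(n);P=cloud(d);r=np.linalg.norm(w2jig(P),axis=-1)
    for nm,k in (('knob',(P[...,2]>.135)&(P[...,2]<.158)&(r<.024)),('barTop',(abs(w2jig(P)[...,0])<.008)&(abs(abs(w2jig(P)[...,1])-.045)<.015)&(P[...,2]>.03)&(P[...,2]<.075))):
        z=P[...,2][k]; print(n,nm,k.sum(),np.percentile(z,[10,50,90]).round(4) if len(z) else '')
    save(d,'f_'+n+'.png')
s=env.observe();print(s['time_s'],s['position'],s['ft_force'])
a=cv2.imread('pics/f_scene.png')[170:300,180:340];cv2.imwrite('pics/f.png',cv2.resize(a,None,fx=4,fy=4,interpolation=2))
E
```

```text
top knob 41 [0.1473 0.1491 0.1507]
top barTop 10 [0.0533 0.0542 0.0554]
scene knob 174 [0.1477 0.1496 0.1519]
scene barTop 102 [0.0517 0.0536 0.0552]
21.3667 [ 0.53974597 -0.19101894  0.14856502] [-1.70456337  5.49386344 14.21248481]
```

View pics/f.png

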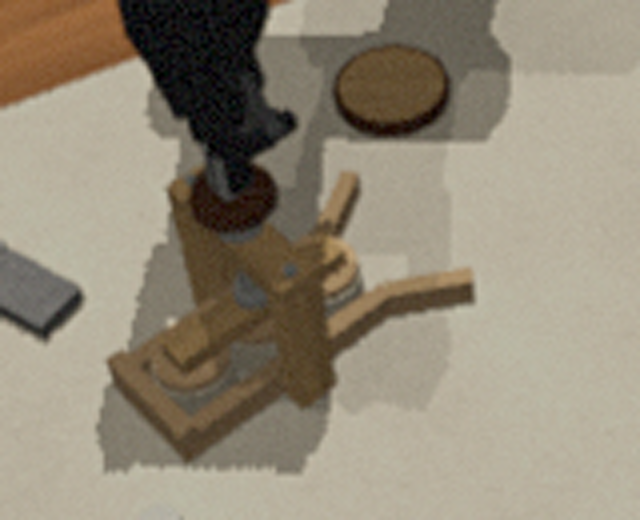

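The fingers stand centred on the knob at about (235,190), and the bar rests on the lids. The knob top is at about 0.149 (23–24 mm of travel) with 14 N on it, as expected. Handing in.

```bash
python3 -c "
from h import *
print(close_job())"
```

```text
the job is handed in; nothing more can be done
None
```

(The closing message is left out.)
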